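# Dock the angle plate under the T-head stud

### The job

Dock the blue angle plate on its aluminium base: slide it forward so that its turned-up nose rides up over the stud's long brass head and tilts it, until the eye has passed the head and the whole foot has come down flat on the low front deck. Then draw the plate back until its heel rests against the step, so that the head overlaps both ends of the eye and the plate cannot lift off, and let go. Leave the dropper bottle where it stands.

Things in the scene. Friction and masses are not known exactly. Their poses are not given: they have to be found in the camera images.
- dock_base: Aluminium base, 255 x 92 mm, fixed. Origin at worktop height under its stud's axis; +x is the way the plate slides on, z up. Front deck (x -65 to +55 mm) 10 mm high; rear deck (x -200 to -65 mm) a step 5 mm higher, 15 mm above the worktop. Dark side rails, 76 mm apart inside, tops 23 mm high, x -200 to 0 mm.
- stud_head (a point): Centre of the top of the stud's brass oblong head, 35 mm above the worktop. The head is 54 mm long (along the base's x, -27 to +27 mm), 20 mm wide and 4 mm thick, on a shank of 14 mm diameter; its underside is 21 mm above the front deck.
- angle_plate: Loose blue angle plate, 0.3 to 0.6 kg. Origin: middle of its eye, on the foot's underside; x to the nose, z up. Foot 70 mm wide, 4 thick, heel at x -65 mm; eye 44 (x) x 30 mm; nose turned up to x 82 mm, 25 mm high. Pushed on (up to 15 N) the nose climbs the head; the eye drops over it 6 to 12 mm past the stud axis; the shank stops it at 15 mm. Back against the step: origin on the stud axis.
- upright (a point): Centre of the plate's upright wall at its heel: 8 mm thick (plate's x), 60 mm wide, top 42 mm above the foot's underside; this point is 61 mm behind the plate's origin, 22 mm above the underside. Push its back face, pull its front face. With the plate fully forward some 15 mm lie between the front face and the stud's head, but the wall stands 17 mm higher than the head.
- oil_dropper: Small brown dropper bottle with a black cap, 33 mm wide, 102 mm tall, origin under its centre; to be left alone.

How it is judged (in metres and radians):
At the end, for the whole second after the job is handed in: The angle plate lies flat (within 0.04 rad) on the front deck, origin within 2.5 mm above it, its eye's middle no more than 3.5 mm ahead of or 4 mm behind the stud axis, so that the head overlaps both ends of the eye; plate at rest (x of angle_plate in the frame of dock_base between -0.004 and 0.0035 m and z of angle_plate in the frame of dock_base between 0.007 and 0.0125 m and angle between angle_plate's own z axis and vertical below 0.04 rad and linear speed of angle_plate below 0.01 m/s); the robot touches nothing.
It fails at once if the dropper bottle is moved by more than 30 mm (distance of oil_dropper from where it was at the start of the episode above 0.03 m).
It also fails if it takes over 40 s, if anything falls off the work surface, if the arm or the gripper's body presses on something with over 40 N, if the wrist force passes 120 N, or if a joint passes its speed limit or range.

### The arm

A 6-joint arm with a two-finger parallel gripper is mounted at the origin on a cart in front of the work surface, level with it; the furniture and walls round the work are solid. World frame = base frame: x ahead of the robot, y to its left, z up, the work surface at z = 0. Lengths are in mm, angles in rad, forces in N, time in s.
With the tool pointing down it reaches from about 350 to 775 mm from the base axis. Payload 7.3 kg.
Tool frame: the origin (TCP) lies between the finger pads; the fingertips stand 22 mm ahead of it and the grasp point (between the pads) lies 3 mm ahead of it; z points along the fingers, x is the direction in which the jaws open and shut, and the axes are right-handed (so a half turn about z gives the same grasp; the last joint's range is limited). The gripper opens to 92 mm and grips with 3 to 60 N. Pads are 19 mm wide; open, the fingers measure 130 mm over their backs; the gripper's body (75 mm by 190 mm) begins 47 mm behind the grasp point.
Start: joints at [0.97, 0.342, 1.524, -0, 1.275, -0.146], TCP at [230.613, 471.66, 216.141] pointing down, gripper open.
Joint ranges: [-2.53, 2.53], [-0.77, 2.02], [0.04, 2.7], [-1, 4.14], [0.28, 2.66], [-3.11, 3.11]. Speed limits (rad/s): [2.57, 2.57, 3.14, 3.14, 3.14, 3.14].

### API

Orientations are given as [roll, pitch, yaw] about the fixed x, y, z axes, in that order (R = Rz(yaw) Ry(pitch) Rx(roll)).
In Python, from plant import * gives the robot as it stands. The module is installed in compiled form; this text tells all that it offers.
- The arm moves only by the shell command python3 -m handwheel 'ROWS' [OPENING]. ROWS is a JSON object of lists of equal length, an entry for each row: "translation": the shift along the world's x, y, z in units of 15 cm (1.0 is 15 cm), a list of three; "twist": the turn about the world's z in units of 90 degrees (1.0 is 90 degrees). In form: {"translation": [[tx, ty, tz], ...], "twist": [twist, ...]}. A call has exactly 8 rows; each row shifts and turns the pose as measured when the row begins; what a row does not reach is not made up. A row lasts 1/8 s, in which the tool goes at most 62.5 mm and 10.7 degrees, less where a joint would pass 70% of its speed; a pose out of reach is approached as far as the arm can. A call with a number of a shift or a turn outside -1 to 1 is refused whole. A call with a gripper value outside its range is refused whole. OPENING is the closure in counts, from 0 (fully open) to 255 (shut), set as the call begins (- or left out, the last holds). The fingers move at their own pace and stop on an object; the grip force is fixed at half the most. Time passes only in rows, so rows that do not move let the fingers close, or fill a call up. It gives the time, the measured TCP pose, the force and the opening at its end, in the units of the state.
- get_obs(): the state, without advancing time (a new reading comes with each control period).
- capture(name): name is "scene" or "side" or "wrist"; returns a dict with "img" (400x640x3 uint8, red, green, blue), "vertical_fov" (degrees; the focal length in pixels is half the picture's height over the tangent of half this angle, whatever the lens; pixels are square), "cx", "cy" (the principal point, pixels), "distortion" ([k1, k2, p1, p2, k3] as OpenCV has them; the pictures are not rectified), "world_from_camera" (4x4, takes a point from camera to world coordinates). Camera axes: x right, y up, looking along -z (the intrinsics and any distortion apply to the point x, -y, -z); pixel columns grow to the right and rows downward; lengths in mm; the calibration is good to about 2 mm. A picture is of the moment at which its call begins. There is no depth.
- close_job(): hands the job in, once; it reports no verdict.
Trained networks look in the newest picture that a camera, given by its name, has taken for a name from the list of things; names that differ only in an ending like _2 or _b are one class to them, and where a whole thing is asked for, a point or a joint stands for the part that bears it (a point fixed in the world has none). Each returns a list of dicts, best first, with "score" (0 to 1); they miss things now and then, are a little off and sometimes report something else, mostly with a low value. They report only what shows in the picture. A call takes as long as a camera call.
- search_frame(camera, label): "position" ([x, y, z] in mm, in the coordinates of the camera as it stood for that picture, good to about 4 mm: the middle of the surface that is visible of it).
- spot_point(camera, label): "position" ([x, y, z] in mm, in the coordinates of the camera as it stood for that picture, good to about 4 mm: a listed point, or the origin of a listed thing).
The state is a dict: "time": time; "joint_positions": joint angles; "dq": joint speeds; "tau": joint torques, N m; "tool_pos": TCP position; "tcp_rot": TCP orientation; "contact_force": force on the tool from outside, world axes, zero at the start; "moment": the same for the moment, N m; "grip_width": finger opening in mm.
Only numpy, scipy, OpenCV 4.12 (cv2) and the standard library are available. Lean on these libraries where they do the work, as an engineer would, in place of code of your own. Each camera call takes 0.05 s, during which the arm holds its last target.

## Working session

There is one attempt and no reset: what is moved stays moved. The work goes in short steps, Python scripts to look and compute and a shell command to move; the robot and the scene stay as the last step left them, time stands still between calls to the robot, and variables do not carry over. Pictures are saved under pics/ and viewed, and the job is handed in when it is done.

```bash
mkdir -p pics
cat > h.py <<'E'
from plant import *
import numpy as np, cv2
def K(c):
    h=c["img"].shape[0]; f=h/2/np.tan(np.radians(c["vertical_fov"])/2)
    return np.array([[f,0,c["cx"]],[0,f,c["cy"]],[0,0,1.]]),np.array(c["distortion"],float)
def toworld(c,p):
    T=np.array(c["world_from_camera"]); return T[:3,:3]@np.array(p)+T[:3,3]
def pix2plane(c,uv,z):
    k,d=K(c); n=cv2.undistortPoints(np.array([[uv]],float),k,d)[0,0]
    T=np.array(c["world_from_camera"]); r=T[:3,:3]@np.array([n[0],-n[1],-1.]); o=T[:3,3]
    return o+r*(z-o[2])/r[2]
def proj(c,P):
    k,d=K(c);T=np.array(c["world_from_camera"]); q=(np.array(P,float).reshape(-1,3)-T[:3,3])@T[:3,:3]
    q=q*[1,-1,-1]; return cv2.projectPoints(q,np.zeros(3),np.zeros(3),k,d)[0].reshape(-1,2)
E
python3 - <<'E'
from h import *
o=get_obs(); print(o["time"],o["tool_pos"],o["tcp_rot"],o["grip_width"])
for n in ["scene","side"]:
    c=capture(n); cv2.imwrite(f"pics/{n}0.png",c["img"][:,:,::-1])
    print(n,np.array(c["world_from_camera"])[:3,3])
    for l in ["dock_base","stud_head","angle_plate","upright","oil_dropper"]:
        for r in spot_point(n,l)[:2]: print(" ",l,round(r["score"],2),toworld(c,r["position"]).round(1))
E
```

```text
0.0 [230.36575797 471.26800526 215.44859447] [-3.14138064e+00  1.55321248e-03  1.11595530e+00] 91.67238809966523
scene [ 18.10866535 788.42698458 429.27313008]
  dock_base 0.72 [522.9 296.    1.9]
  stud_head 0.9 [524.1 297.3  33.7]
  angle_plate 0.77 [403.8 297.6  12.7]
  angle_plate 0.43 [337.1 298.6  38.6]
  upright 0.6 [342. 300.  36.]
  oil_dropper 0.76 [ 6.737e+02  1.523e+02 -4.000e-01]
side [ 244.93974437 -240.77714411  704.77798317]
  dock_base 0.83 [528.2 297.5  -2.7]
  dock_base 0.71 [680.7 155.1  -2.7]
  stud_head 0.79 [525.8 291.4  31.4]
  angle_plate 0.64 [401.4 298.5  15.3]
  upright 0.81 [342.7 301.9  35.6]
  oil_dropper 0.77 [678.4 154.6  -0.8]
```

View pics/scene0.png

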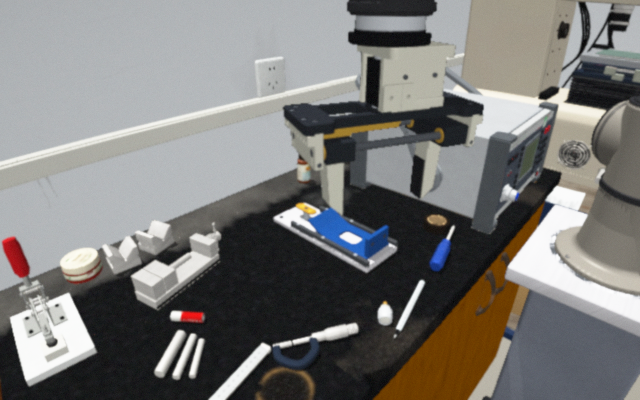

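View pics/side0.png

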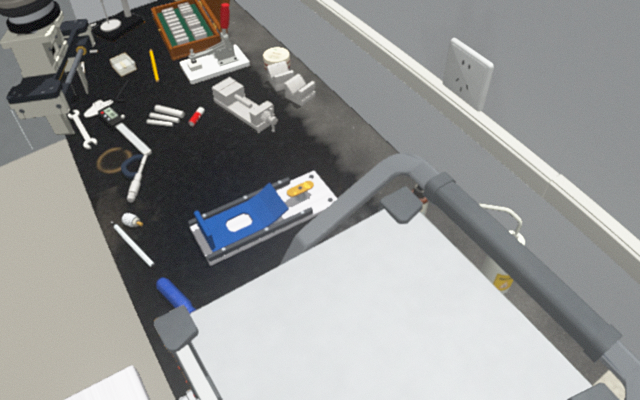

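Run:
```python
from h import *
c=capture("side"); im=c["img"][:,:,::-1]
cv2.imwrite("pics/side1.png",cv2.resize(im[150:290,170:360],None,fx=4,fy=4,interpolation=cv2.INTER_CUBIC))
for n,uvs in [("scene",[(483,232),(500,230),(345,185),(352,185)])]:
    d=capture(n)
    for uv in uvs: print(uv,pix2plane(d,uv,0).round(0))
im=d["img"][:,:,::-1]
cv2.imwrite("pics/scene1.png",cv2.resize(im[140:280,260:450],None,fx=4,fy=4,interpolation=cv2.INTER_CUBIC))
# overlay of model for base yaw candidates
def draw(c,im,o,yaw,px,s,off):
    cs,sn=np.cos(yaw),np.sin(yaw)
    def W(x,y,z): return [o[0]+cs*x-sn*y,o[1]+sn*x+cs*y,z]
    out=im.copy()
    def poly(pts,col): 
        q=((proj(c,[W(*p) for p in pts])-off)*s).astype(int); cv2.polylines(out,[q.reshape(-1,1,2)],True,col,1)
    poly([(-200,-46,15),(-200,46,15),(-65,46,15),(-65,-46,15)],(0,0,255)); poly([(-65,-46,10),(-65,46,10),(55,46,10),(55,-46,10)],(0,255,0))
    poly([(-27,-10,35),(-27,10,35),(27,10,35),(27,-10,35)],(255,0,255))
    p=px; poly([(p-65,-30,57),(p-65,30,57),(p-57,30,57),(p-57,-30,57)],(0,255,255)); poly([(p-22,-15,19),(p+22,-15,19),(p+22,15,19),(p-22,15,19)],(255,255,0))
    return out
for n,c,off in [("side",c,(170,150)),("scene",d,(260,140))]:
    im=cv2.resize(c["img"][off[1]:off[1]+140,off[0]:off[0]+190,::-1],None,fx=4,fy=4,interpolation=cv2.INTER_CUBIC)
    cv2.imwrite(f"pics/{n}2.png",draw(c,im,(525,295.5),-0.025,-123,4,np.array(off)))
```

```text
(483, 232) [227.  81.   0.]
(500, 230) [203.  50.   0.]
(345, 185) [578. 104.   0.]
(352, 185) [565.  92.   0.]
```

View pics/side2.png

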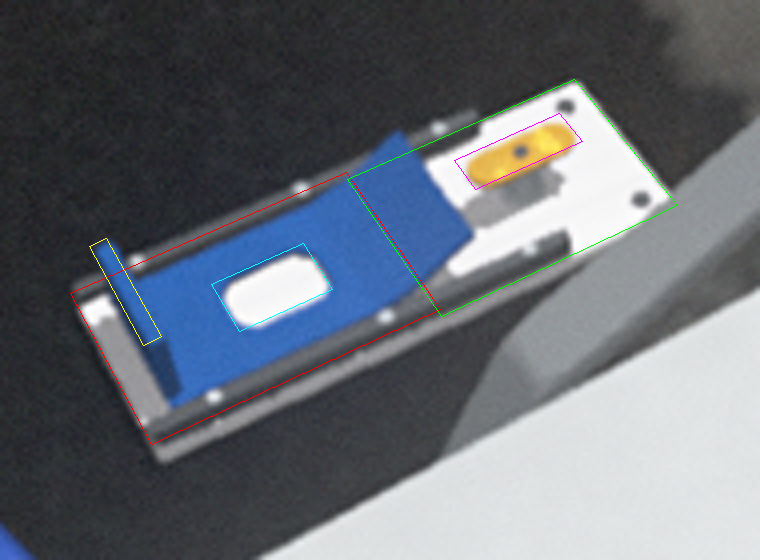

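View pics/scene2.png

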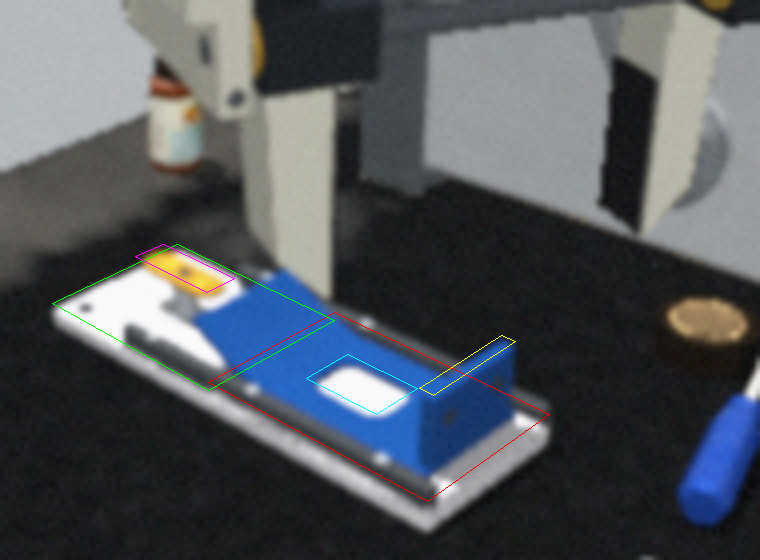

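```bash
python3 -m handwheel '{"translation": [[0.12,-0.19,0],[0.12,-0.19,0],[0.12,-0.19,0],[0.12,-0.19,0],[0.12,-0.19,0],[0.12,-0.19,0],[0,0,0],[0,0,0]], "twist": [-0.118,-0.118,-0.118,-0.118,-0.118,-0.118,0,0]}' 133
python3 - <<'E'
from h import *
c=capture("wrist"); cv2.imwrite("pics/w0.png",c["img"][:,:,::-1])
for l in ["stud_head","angle_plate","upright","dock_base"]:
    for r in spot_point("wrist",l)[:2]: print(" ",l,round(r["score"],2),toworld(c,r["position"]).round(1))
E
```

```text
time: 1.7
tool_pos: [341.1, 296.3, 216.6]
tcp_rot: [-3.14, -0.002, -0.014]
contact_force: [0.3, -0.5, -0.5]
grip_width: 44.1
  stud_head 0.57 [527.3 295.9  35.4]
  angle_plate 0.65 [403.7 301.8  19.3]
  upright 0.73 [342.9 293.6  38.3]
  dock_base 0.58 [523.4 298.3   1. ]
```

View pics/w0.png

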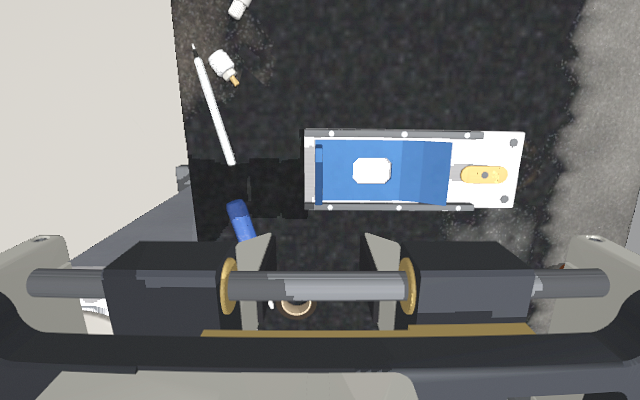

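```bash
python3 - <<'E'
from h import *
c=capture("wrist")
for uv,z in [((318,142),57),((318,203),57),((315,172),57),((323,172),57),((372,171),19),((485,175),35)]: print(uv,pix2plane(c,uv,z).round(1))
E
python3 -m handwheel '{"translation": [[0,0.01,-0.2],[0,0,-0.2],[0,0,-0.2],[0,0,-0.2],[0,0,-0.2],[0,0,0],[0,0,0],[0,0,0]], "twist": [0,0,0,0,0,0,0,0]}'
python3 - <<'E'
from h import *
for n in ["scene","wrist"]:
    c=capture(n); cv2.imwrite(f"pics/{n}3.png",c["img"][:,:,::-1])
E
```

```text
(318, 142) [341.1 336.5  57. ]
(318, 203) [340.3 273.1  57. ]
(315, 172) [337.7 306.2  57. ]
(323, 172) [345.8 306.   57. ]
(372, 171) [402.3 299.1  19. ]
(485, 175) [525.6 296.3  35. ]
time: 3.0
tool_pos: [341.1, 301.5, 65.1]
tcp_rot: [-3.137, -0.008, -0.007]
contact_force: [-0.7, 0.3, -0.3]
grip_width: 44.1
```

View pics/scene3.png

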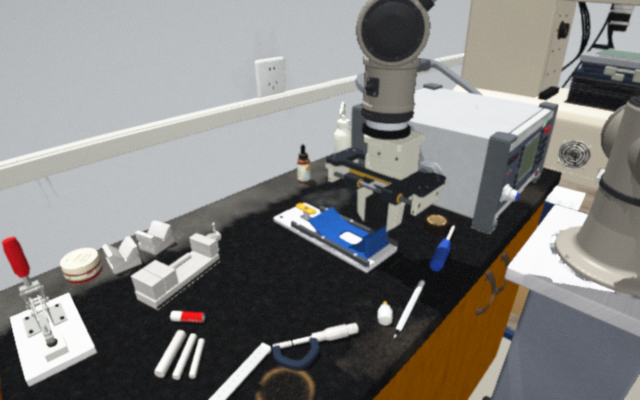

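View pics/wrist3.png

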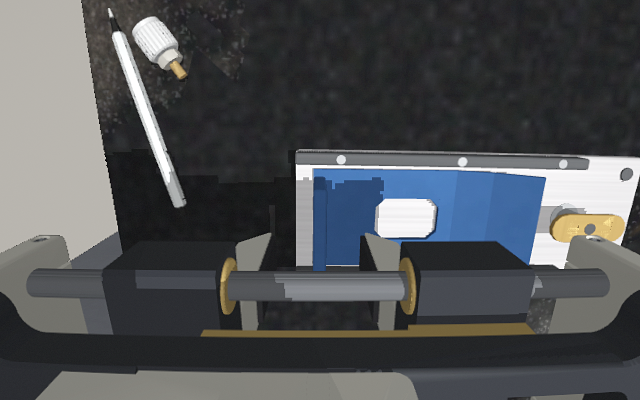

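```bash
python3 -m handwheel '{"translation": [[0.06,-0.005,-0.005],[0.06,-0.005,0],[0.04,0,0],[0.04,0,0],[0.03,0,0],[0.03,0,0],[0.03,0,0],[0.03,0,0]], "twist": [0,0,0,0,0,0,0,0]}'
python3 - <<'E'
from h import *
for n in ["scene","wrist"]:
    c=capture(n); cv2.imwrite(f"pics/{n}4.png",c["img"][:,:,::-1] if n=="wrist" else cv2.resize(c["img"][140:280,260:450,::-1],None,fx=4,fy=4))
E
```

```text
time: 4.1
tool_pos: [393.3, 300.1, 65.2]
tcp_rot: [-3.136, -0.009, -0.007]
contact_force: [0.8, -0.7, -0.1]
grip_width: 44.2
```

View pics/scene4.png

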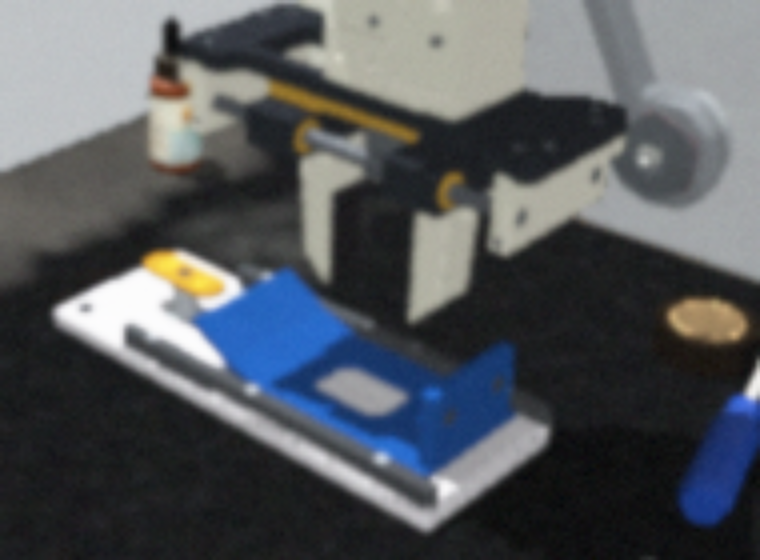

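View pics/wrist4.png

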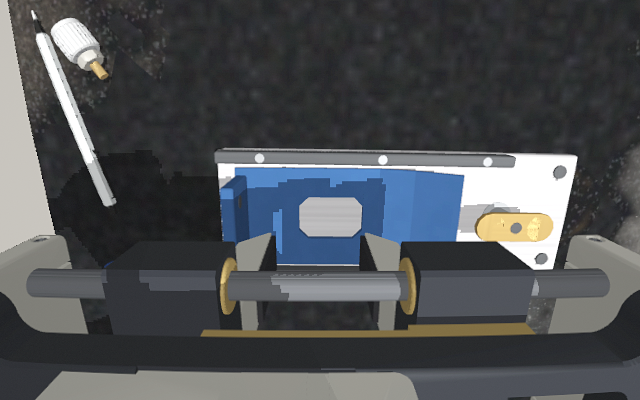

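Run:
```python
from h import *
o=get_obs(); print(o["tool_pos"],o["tcp_rot"],o["contact_force"])
c=capture("scene"); print(proj(c,[[371,300,43],[371,309,43],[371,290,43],[415,300,43],[341,300,57],[341,330,57],[341,270,57]]).round(1))
for n in ["scene","wrist","side"]:
    c=capture(n)
    for l in ["stud_head","angle_plate","upright"]:
        for r in spot_point(n,l)[:2]: print(n,l,round(r["score"],2),toworld(c,r["position"]).round(1))
cv2.imwrite("pics/side4.png",c["img"][:,:,::-1])
```

```text
[393.55084263 300.0761274   65.17428556] [-3.13578768 -0.00986034 -0.00765563] [-0.11805202 -0.03300447 -0.00934787]
[[363.4 231.5]
 [360.4 233.5]
 [366.7 229.4]
 [345.  223.1]
 [377.2 231.1]
 [367.  238.1]
 [386.9 224.5]]
scene stud_head 0.69 [524.5 297.8  32.2]
scene angle_plate 0.79 [406.8 300.1  10.8]
scene upright 0.97 [342.7 299.7  34.3]
wrist stud_head 0.57 [530.4 296.   36. ]
wrist upright 0.62 [343.2 296.5  37.1]
side stud_head 0.6 [525.6 292.   29.8]
side angle_plate 0.92 [401.2 298.9  16.1]
side upright 0.58 [340.8 301.1  38.1]
```

View pics/side4.png

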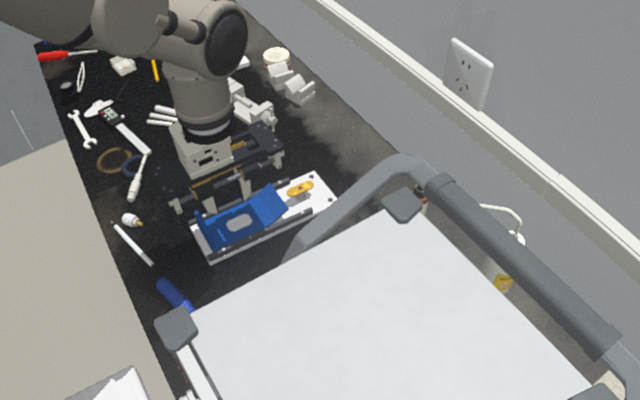

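Run:
```python
from h import *
c=capture("side"); s=c
cv2.imwrite("pics/side5.png",cv2.resize(c["img"][150:270,150:320,::-1],None,fx=4,fy=4,interpolation=cv2.INTER_CUBIC))
k=capture("scene")
for z in (43,50,55,60,65): print(z,"scene",proj(k,[[371,300,z],[351,300,z],[415,300,z]]).round(0).tolist(),"side",proj(c,[[371,300,z],[351,300,z],[415,300,z]]).round(0).tolist())
```

```text
43 scene [[363.0, 232.0], [372.0, 236.0], [345.0, 223.0]] side [[219.0, 220.0], [208.0, 225.0], [242.0, 209.0]]
50 scene [[364.0, 228.0], [372.0, 232.0], [345.0, 220.0]] side [[218.0, 218.0], [208.0, 223.0], [242.0, 207.0]]
55 scene [[364.0, 226.0], [373.0, 230.0], [345.0, 218.0]] side [[218.0, 216.0], [207.0, 221.0], [242.0, 205.0]]
60 scene [[364.0, 224.0], [373.0, 228.0], [345.0, 215.0]] side [[217.0, 214.0], [206.0, 219.0], [241.0, 203.0]]
65 scene [[364.0, 221.0], [373.0, 225.0], [345.0, 213.0]] side [[217.0, 212.0], [206.0, 217.0], [241.0, 201.0]]
```

View pics/side5.png

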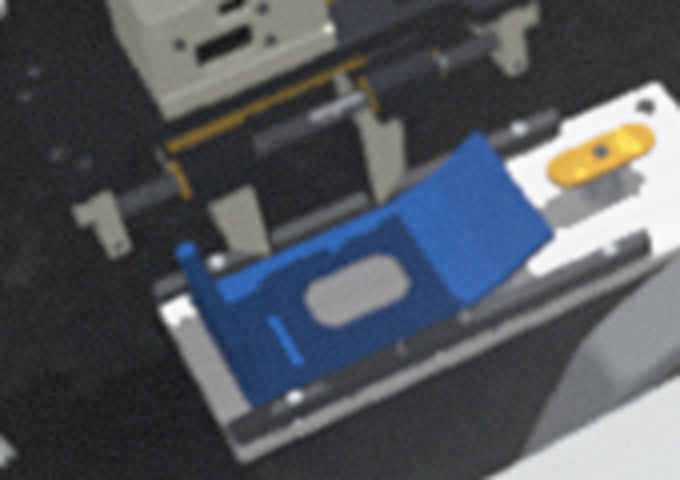

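```bash
python3 -m handwheel '{"translation": [[0,0,0.05],[-0.12,0,0],[-0.12,0,0],[-0.11,0,0],[0,0,-0.06],[0,0,-0.06],[0,0,0],[0,0,0]], "twist": [0,0,0,0,0,0,0,0]}'
python3 - <<'E'
from h import *
for n in ["scene","side"]:
    c=capture(n); 
    if n=="scene": a=cv2.resize(c["img"][160:260,320:420,::-1],None,fx=4,fy=4,interpolation=cv2.INTER_CUBIC)
    else: b=cv2.resize(c["img"][170:270,150:250,::-1],None,fx=4,fy=4,interpolation=cv2.INTER_CUBIC)
cv2.imwrite("pics/both6.png",np.hstack([a,b]))
E
```

```text
time: 5.95
tool_pos: [339.6, 300.5, 54.8]
tcp_rot: [-3.135, -0.011, -0.007]
contact_force: [0.7, 0.2, -0.3]
grip_width: 44.1
```

View pics/both6.png

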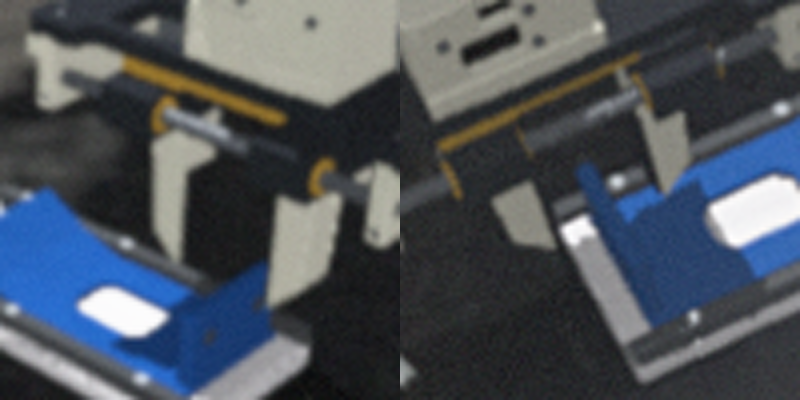

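```bash
cat > ov.py <<'E'
from h import *
import sys
def box(c,im,off,x0,x1,y0,y1,z0,z1,col,s=4):
    for z in (z0,z1):
        q=((proj(c,[(x0,y0,z),(x1,y0,z),(x1,y1,z),(x0,y1,z)])-off)*s).astype(int); cv2.polylines(im,[q.reshape(-1,1,2)],True,col,1)
    for x,y in ((x0,y0),(x1,y0),(x1,y1),(x0,y1)):
        q=((proj(c,[(x,y,z0),(x,y,z1)])-off)*s).astype(int); cv2.line(im,tuple(map(int,q[0])),tuple(map(int,q[1])),col,1)
E
python3 - <<'E'
from ov import *
out=[]
t=get_obs()["tool_pos"]
for n,off in [("scene",(320,160)),("side",(150,170))]:
    c=capture(n); im=cv2.resize(c["img"][off[1]:off[1]+100,off[0]:off[0]+100,::-1],None,fx=4,fy=4,interpolation=cv2.INTER_CUBIC)
    box(c,im,off,t[0]-41,t[0]-22,t[1]-9.5,t[1]+9.5,t[2]-22,t[2]+20,(0,255,255))
    box(c,im,off,t[0]+22,t[0]+41,t[1]-9.5,t[1]+9.5,t[2]-22,t[2]+20,(0,0,255))
    out.append(im)
cv2.imwrite("pics/ov7.png",np.hstack(out))
E
```

```text
(no output)
```

View pics/ov7.png

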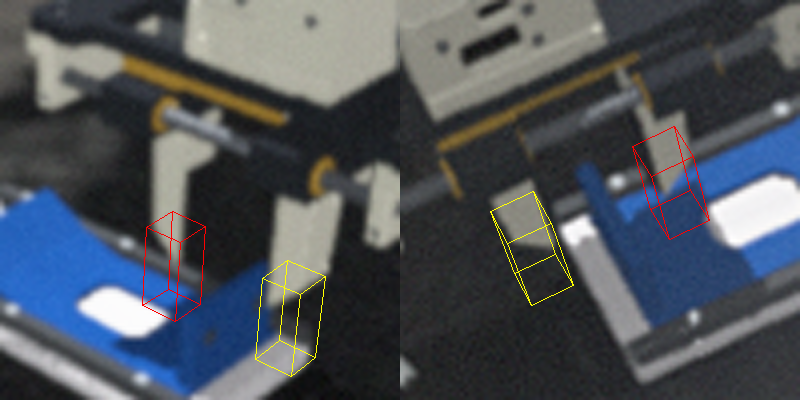

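```bash
python3 -m handwheel '{"translation": [[0,0,-0.04],[0,0,-0.04],[0,0,-0.02],[0.03,0,0],[0.03,0,0],[0.02,0,0],[0.02,0,0],[0.02,0,0]], "twist": [0,0,0,0,0,0,0,0]}'
python3 - <<'E'
from ov import *
out=[]
t=get_obs()["tool_pos"]
for n,off in [("scene",(320,160)),("side",(150,170))]:
    c=capture(n); im=cv2.resize(c["img"][off[1]:off[1]+100,off[0]:off[0]+100,::-1],None,fx=4,fy=4,interpolation=cv2.INTER_CUBIC)
    out.append(im)
    for l in ["angle_plate","upright"]:
        for r in spot_point(n,l)[:1]: print(n,l,round(r["score"],2),toworld(c,r["position"]).round(1))
cv2.imwrite("pics/ov8.png",np.hstack(out))
E
```

```text
time: 7.15
tool_pos: [359.2, 300.6, 39.3]
tcp_rot: [-3.134, -0.013, -0.008]
contact_force: [-0.5, 0.6, 0.4]
grip_width: 43.7
scene angle_plate 0.9 [403.4 299.7  13.4]
scene upright 0.77 [341.5 300.   33.6]
side angle_plate 0.59 [399.3 300.4  13.2]
side upright 0.86 [339.8 301.9  37.8]
```

View pics/ov8.png

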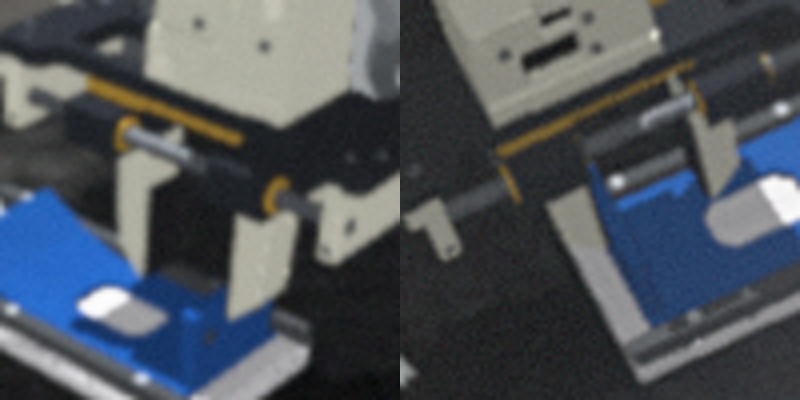

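```bash
python3 -m handwheel '{"translation": [[0.02,0,0],[0.02,0,0],[0.03,0,0],[0.03,0,0],[0.03,0,0],[0.03,0,0],[0.03,0,0],[0,0,0]], "twist": [0,0,0,0,0,0,0,0]}'
cat > look.py <<'E'
from ov import *
import sys
out=[]
t=get_obs()["tool_pos"]
for n,off in [("scene",(290,150)),("side",(190,140))]:
    c=capture(n); im=cv2.resize(c["img"][off[1]:off[1]+130,off[0]:off[0]+130,::-1],None,fx=3,fy=3,interpolation=cv2.INTER_CUBIC)
    out.append(im)
    for l in ["angle_plate","upright","stud_head"]:
        for r in spot_point(n,l)[:1]: print(n,l,round(r["score"],2),toworld(c,r["position"]).round(1))
cv2.imwrite(f"pics/{sys.argv[1]}.png",np.hstack(out))
E
python3 look.py v9
```

```text
time: 8.45
tool_pos: [385.4, 299.6, 38.6]
tcp_rot: [-3.137, -0.004, -0.008]
contact_force: [-0.9, 0.4, 0.5]
grip_width: 43.8
scene angle_plate 0.48 [527.6 299.2  37.7]
scene upright 0.69 [365.4 300.7  35.2]
scene stud_head 0.71 [525.4 298.7  38.8]
side angle_plate 0.74 [427.  302.   18.4]
side upright 0.63 [365.8 299.   38.4]
side stud_head 0.67 [524.7 292.2  32.3]
```

View pics/v9.png

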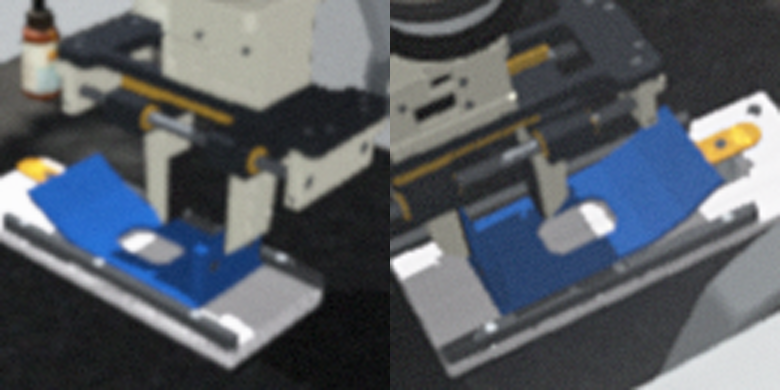

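Run:
```python
from h import *
c=capture("scene")
def zat(c,uv,x):
    a=pix2plane(c,uv,0);b=pix2plane(c,uv,100);t=(x-a[0])/(b[0]-a[0]); return (a+(b-a)*t).round(1)
for x in (342,352,361): print("scene",zat(c,(365.3,235),x), zat(c,(378,228),x))
s=capture("side")
off=np.array((190,140))
for x in (342,352,361): print("side back",zat(s,off+np.array((77,262))/3-0,x))
for x in (407,417,427): print("side front",zat(s,off+np.array((163,215))/3,x))
for x in (407,417,427): print("scene front",zat(c,np.array((290,150))+np.array((162,222))/3,x))
cv2.imwrite("pics/a10.png",cv2.resize(c["img"][180:250,330:400,::-1],None,fx=8,fy=8,interpolation=cv2.INTER_CUBIC))
cv2.imwrite("pics/b10.png",cv2.resize(s["img"][180:250,190:270,::-1],None,fx=8,fy=8,interpolation=cv2.INTER_CUBIC))
```

```text
scene [342.  334.1  64.8] [342.  296.7  61.5]
scene [352.  320.1  53.6] [352.  281.5  50.2]
scene [361.  307.4  43.5] [361.  267.9  40. ]
side back [342.  207.4 145.4]
side back [352.  253.5  87.7]
side back [361.  295.1  35.9]
side front [407.  267.4  75.3]
side front [417.  298.8  36.4]
side front [427.  330.2  -2.4]
scene front [407.  312.9  50.1]
scene front [417.  300.6  40.4]
scene front [427.  288.4  30.6]
```

View pics/a10.png

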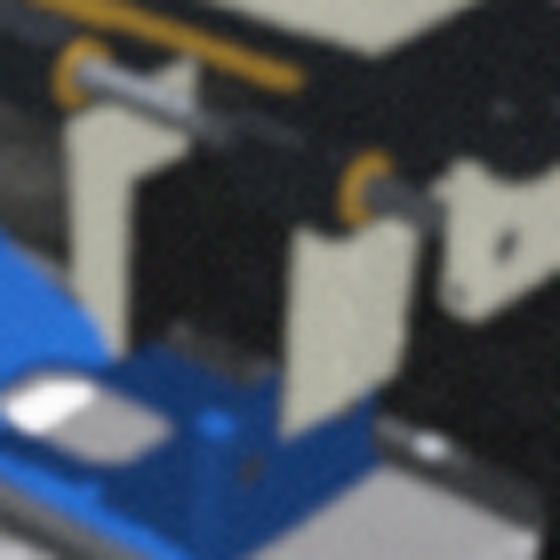

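View pics/b10.png

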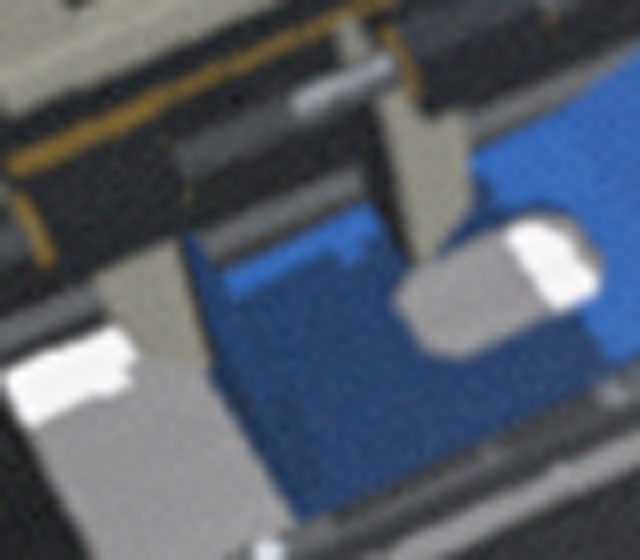

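```bash
python3 -m handwheel '{"translation": [[0.03,0,0],[0.04,-0.002,0],[0.04,-0.002,0],[0.04,0,0],[0.04,0,0],[0.04,0,0],[0.04,0,0],[0.04,0,0]], "twist": [0,0,0,0,0,0,0,0]}'
python3 look.py v11
```

```text
time: 9.95
tool_pos: [414.6, 295.8, 36.5]
tcp_rot: [3.135, 0.034, -0.008]
contact_force: [-6.9, -0.4, 4.2]
grip_width: 44.0
scene angle_plate 0.69 [464.  295.6  24.6]
scene upright 0.56 [398.4 297.9  35.2]
scene stud_head 0.74 [527.4 298.5  32.4]
side angle_plate 0.7 [463.9 297.8  25.8]
side upright 0.67 [402.1 298.2  38.4]
side stud_head 0.65 [526.4 293.1  31. ]
```

View pics/v11.png

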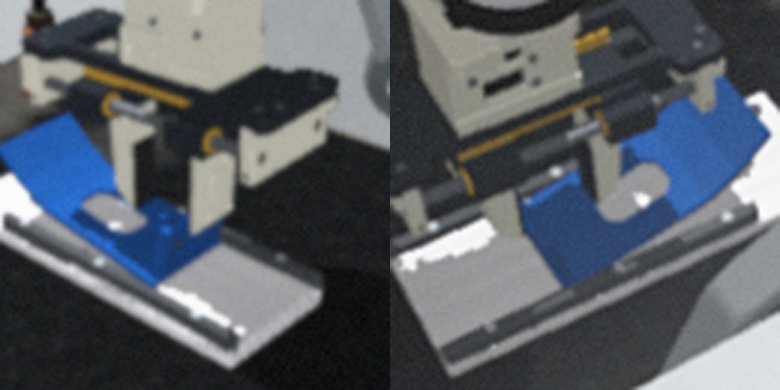

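```bash
python3 -m handwheel '{"translation": [[0.05,0,0.01],[0.05,0,0.01],[0.05,0,0.005],[0.05,0,0],[0.05,0,0],[0.05,0,0],[0.05,0,0],[0.05,0,0]], "twist": [0,0,0,0,0,0,0,0]}'
python3 look.py v12
```

```text
time: 11.35
tool_pos: [480.8, 296.1, 40.3]
tcp_rot: [3.136, 0.028, -0.007]
contact_force: [0.1, -0.1, 1.3]
grip_width: 43.7
scene angle_plate 0.73 [530.1 293.6  27.1]
scene upright 0.93 [466.1 293.1  30.7]
scene stud_head 0.61 [525.9 299.9  33.7]
side stud_head 0.86 [524.  289.8  31.7]
```

View pics/v12.png

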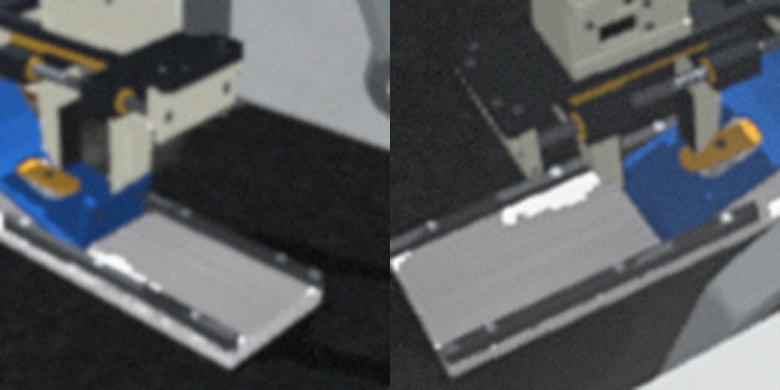

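```bash
python3 -m handwheel '{"translation": [[0.03,0,0],[0.03,0,0],[0.02,0,0],[0.02,0,0],[0.02,0,0],[0,0,0],[0,0,0],[0,0,0]], "twist": [0,0,0,0,0,0,0,0]}'
sed -i 's/(290,150)/(260,140)/; s/(190,140)/(230,120)/' look.py
python3 look.py v13
```

```text
time: 12.75
tool_pos: [497.5, 296.1, 40.2]
tcp_rot: [3.136, 0.031, -0.007]
contact_force: [-1.8, -0.9, 2.1]
grip_width: 44.2
scene angle_plate 0.85 [539.7 293.3   3.7]
scene upright 0.77 [479.4 297.1  30.8]
scene stud_head 0.69 [524.4 298.8  34.8]
side upright 0.97 [477.4 299.3  35.1]
side stud_head 0.89 [526.  291.6  32. ]
```

View pics/v13.png

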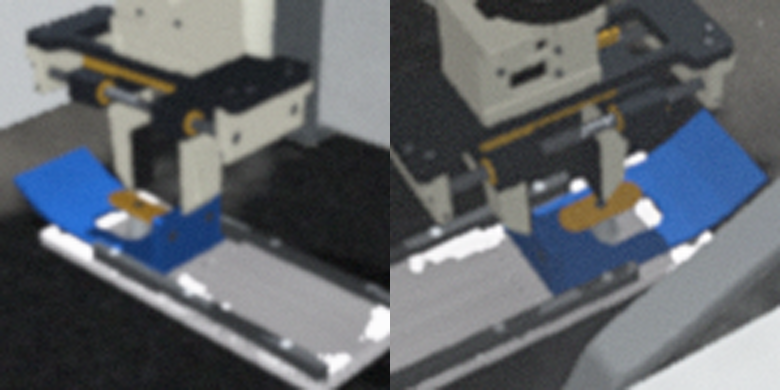

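```bash
python3 -m handwheel '{"translation": [[-0.06,0,0],[-0.06,0,0],[-0.06,0,0],[-0.04,0,0],[-0.03,0,0],[-0.02,0,0],[-0.02,0,0],[-0.01,0,0]], "twist": [0,0,0,0,0,0,0,0]}'
python3 look.py v14
```

```text
time: 14.15
tool_pos: [451.5, 296.4, 40.6]
tcp_rot: [3.137, 0.026, -0.007]
contact_force: [1.8, 0.8, -1.5]
grip_width: 44.2
scene angle_plate 0.8 [530.5 296.    9.2]
scene upright 0.83 [469.2 294.9  29.8]
scene stud_head 0.8 [523.7 298.4  36.8]
side angle_plate 0.92 [527.8 295.8  10.6]
side upright 0.71 [467.5 296.   33.1]
side stud_head 0.95 [525.3 292.2  32.5]
```

View pics/v14.png

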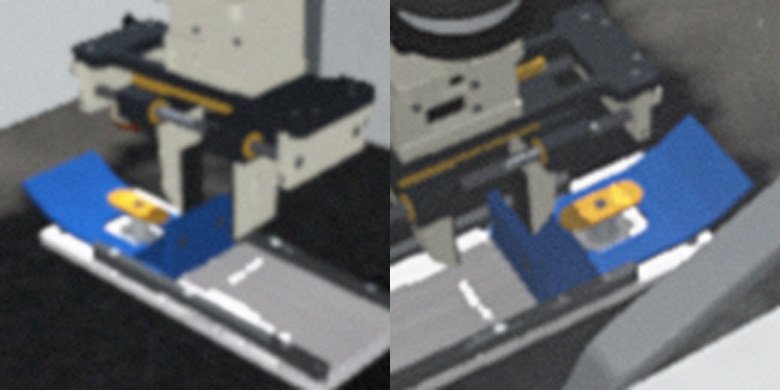

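```bash
python3 -m handwheel '{"translation": [[-0.012,0,0],[-0.012,0,0],[-0.01,0,0],[-0.01,0,0],[-0.01,0,0],[0,0,0],[0,0,0],[0,0,0]], "twist": [0,0,0,0,0,0,0,0]}'
python3 look.py v15
```

```text
time: 15.55
tool_pos: [446.5, 296.5, 40.9]
tcp_rot: [3.138, 0.019, -0.007]
contact_force: [3.0, 0.6, -1.7]
grip_width: 43.8
scene angle_plate 0.77 [528.1 295.7   6.9]
scene upright 0.82 [463.8 298.8  29.6]
scene stud_head 0.7 [526.8 299.2  36.1]
side angle_plate 0.76 [523.4 297.   12.5]
side upright 0.89 [461.2 297.7  32. ]
side stud_head 0.92 [527.9 291.8  29.3]
```

View pics/v15.png

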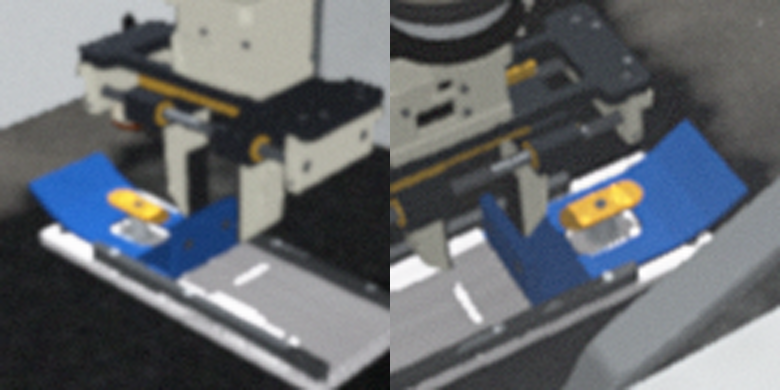

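```bash
python3 -m handwheel '{"translation": [[-0.015,0,0],[-0.015,0,0],[-0.015,0,0],[-0.015,0,0],[-0.015,0,0],[-0.015,0,0],[-0.015,0,0],[-0.015,0,0]], "twist": [0,0,0,0,0,0,0,0]}'
python3 look.py v16
```

```text
time: 16.95
tool_pos: [432.8, 296.5, 41.7]
tcp_rot: [3.14, 0.009, -0.007]
contact_force: [0.2, 0.7, -0.9]
grip_width: 44.3
scene angle_plate 0.92 [524.3 296.4   3.5]
scene upright 0.72 [460.9 295.   31.7]
scene stud_head 0.77 [527.  298.1  37.2]
side angle_plate 0.76 [525.8 298.   11.3]
side upright 0.74 [462.5 299.2  31. ]
side stud_head 0.56 [524.8 293.1  34.8]
```

View pics/v16.png

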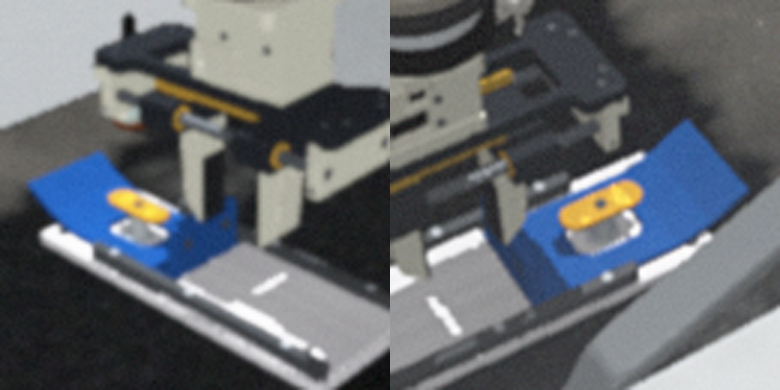

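```bash
python3 -m handwheel '{"translation": [[0,0,0.1],[0,0,0.2],[0,0,0.2],[0,0,0.2],[-0.2,0,0.2],[-0.2,0,0],[-0.2,0,0],[0,0,0]], "twist": [0,0,0,0,0,0,0,0]}'
python3 - <<'E'
from ov import *
out=[]
for n,off in [("scene",(260,160)),("side",(220,120))]:
    c=capture(n); im=cv2.resize(c["img"][off[1]:off[1]+100,off[0]:off[0]+130,::-1],None,fx=3,fy=3,interpolation=cv2.INTER_CUBIC)
    out.append(im)
    P=[]
    for l in ["angle_plate","upright","stud_head","dock_base","oil_dropper"]:
        for r in spot_point(n,l)[:1]: print(n,l,round(r["score"],2),toworld(c,r["position"]).round(1))
cv2.imwrite("pics/v17.png",np.hstack(out))
c=capture("wrist"); cv2.imwrite("pics/w17.png",c["img"][:,:,::-1])
for l in ["angle_plate","upright","stud_head"]:
    for r in spot_point("wrist",l)[:1]: print(l,round(r["score"],2),toworld(c,r["position"]).round(1))
E
```

```text
time: 18.35
tool_pos: [342.4, 296.6, 188.9]
tcp_rot: [-3.138, 0.001, -0.008]
contact_force: [0.3, 0.2, -0.1]
grip_width: 44.0
scene angle_plate 0.93 [527.4 293.5   6.8]
scene stud_head 0.82 [526.1 298.7  37.3]
scene dock_base 0.85 [523.4 299.3  -0.7]
scene oil_dropper 0.61 [674.9 152.    0. ]
side angle_plate 0.56 [525.6 295.9   8.8]
side upright 0.76 [464.8 296.1  33.1]
side stud_head 0.71 [527.6 293.5  32.4]
side dock_base 0.57 [531.3 293.   -2.5]
side oil_dropper 0.67 [681.7 156.4  -2.4]
angle_plate 0.88 [526.7 299.4  13.6]
upright 0.89 [463.9 291.8  32.1]
stud_head 0.77 [526.2 294.   37.1]
```

View pics/v17.png

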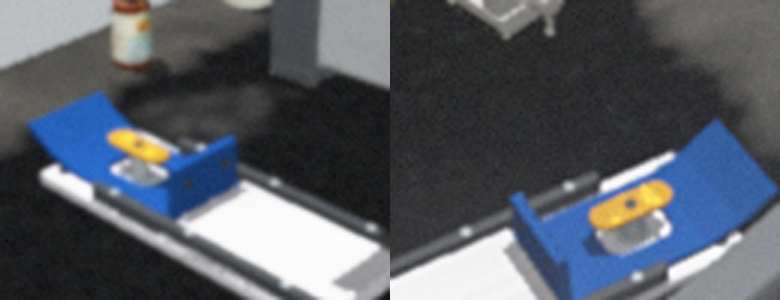

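View pics/w17.png

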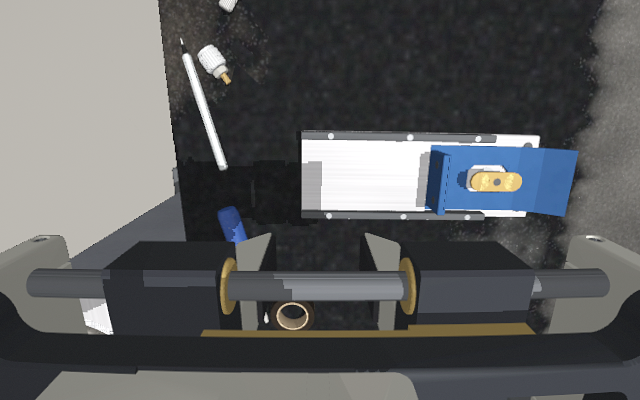

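Run:
```python
from h import *
for n,(x,y,w,h,s) in {"wrist":(415,125,170,100,4.5),"scene":(255,180,90,60,8),"side":(250,150,110,80,7)}.items():
    c=capture(n); cv2.imwrite(f"pics/z18{n}.png",cv2.resize(c["img"][y:y+h,x:x+w,::-1],None,fx=s,fy=s,interpolation=cv2.INTER_CUBIC))
```

```text
(no output)
```

View pics/z18wrist.png

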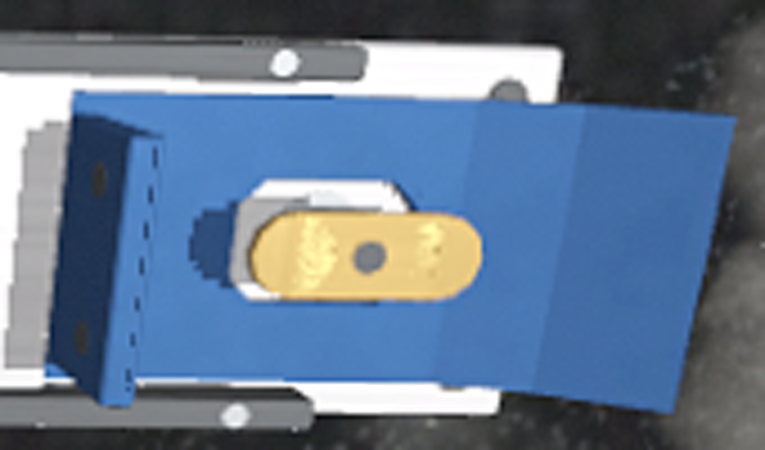

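View pics/z18scene.png

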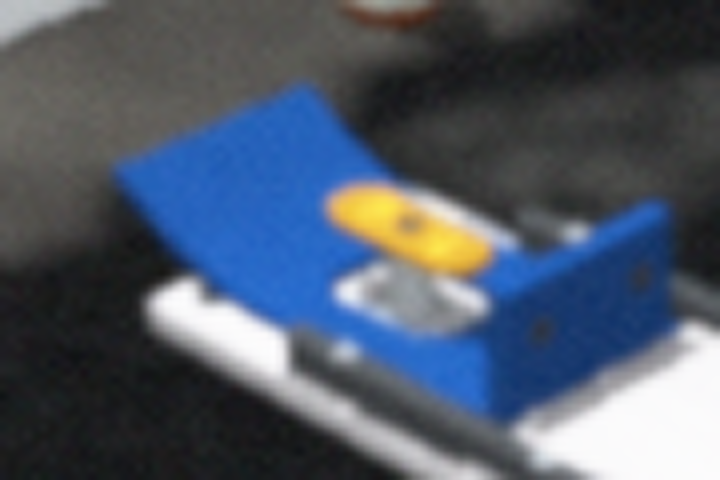

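View pics/z18side.png

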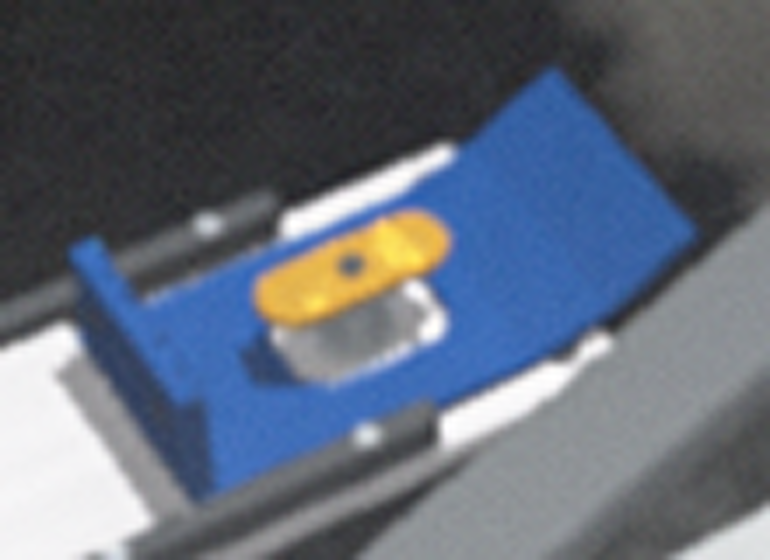

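Run:
```python
from h import *
from scipy.optimize import least_squares
c=capture("wrist"); f=lambda p:np.array(p)/4.5+[415,125]
def fit(M,U,z0,x0):
    M=np.array(M,float);U=np.array(U)
    def w(p):
        cs,sn=np.cos(p[2]),np.sin(p[2]); return np.c_[p[0]+cs*M[:,0]-sn*M[:,1],p[1]+sn*M[:,0]+cs*M[:,1],M[:,2]+z0]
    r=least_squares(lambda p:(proj(c,w(p))-U).ravel(),x0,loss="soft_l1"); print(r.x.round(4),(r.fun.reshape(-1,2)).round(1).tolist()); return r.x
b=fit([(55,46,10),(55,-46,10),(0,0,35),(-200,46,15),(-200,-46,15)],[f((562,48)),f((500,413)),f((370,257)),(302,131),(302,217)],0,[525,295,-.02])
for z0 in (10,15):
    p=fit([(82,35,25),(82,-35,25),(-65,35,4),(-65,-35,4),(-57,30,42),(-57,-30,42)],[f((737,117)),f((672,412)),f((75,92)),f((45,375)),f((160,138)),f((130,405))],z0,[525,295,-.02])
    d=p[:2]-b[:2];cs,sn=np.cos(b[2]),np.sin(b[2]); print(z0,"rel",cs*d[0]+sn*d[1],-sn*d[0]+cs*d[1],p[2]-b[2])
```

```text
[ 5.257513e+02  2.962438e+02 -2.010000e-02] [[0.9, -0.2], [-0.2, 0.3], [-0.3, -0.3], [-0.2, 0.7], [0.0, -0.5]]
[ 5.251312e+02  2.948537e+02 -2.460000e-02] [[0.3, 0.0], [0.4, 0.0], [-1.3, -0.4], [-1.2, 0.6], [0.9, -0.6], [0.2, 0.6]]
10 rel -0.5921552359568923 -1.4023086692876154 -0.004571688664742963
[ 5.226333e+02  2.958793e+02 -2.490000e-02] [[1.8, -0.3], [1.7, 0.7], [-2.0, -0.8], [-2.0, 1.0], [0.5, -1.0], [-0.4, 1.2]]
15 rel -3.1100454022351536 -0.4270467007287809 -0.004860777895165355
```

Run:
```python
from h import *
from scipy.optimize import least_squares
C={n:capture(n) for n in ("wrist","scene","side")}
fw=lambda p:np.array(p)/4.5+[415,125]; fs=lambda p:np.array(p)/8+[255,180]; fd=lambda p:np.array(p)/7+[250,150]
P={"wrist":([(82,35,25),(82,-35,25),(-65,35,4),(-65,-35,4),(-57,30,42),(-57,-30,42)],[fw(q) for q in [(737,117),(672,412),(75,92),(45,375),(160,138),(130,405)]]),
"scene":([(82,35,25),(82,-35,25),(-65,-30,42),(-65,30,42)],[fs(q) for q in [(118,168),(308,82),(670,205),(490,300)]]),
"side":([(82,35,25),(82,-35,25),(-65,30,42),(-57,30,42)],[fd(q) for q in [(555,68),(697,232),(70,250),(98,235)]])}
H={"wrist":fw((370,257)),"scene":fs((411,222)),"side":fd((350,265))}
# per-camera pixel bias taken from the stud head (known place 525.7,296.2,35)
B={n:H[n]-proj(C[n],[525.7,296.2,35])[0] for n in C}; print({n:B[n].round(1) for n in B})
def res(p):
    cs,sn=np.cos(p[3]),np.sin(p[3]);cp,sp=np.cos(p[4]),np.sin(p[4]);o=[]
    for n in C:
        M=np.array(P[n][0],float); X=np.c_[cp*M[:,0]+sp*M[:,2],M[:,1],-sp*M[:,0]+cp*M[:,2]]
        W=np.c_[p[0]+cs*X[:,0]-sn*X[:,1],p[1]+sn*X[:,0]+cs*X[:,1],p[2]+X[:,2]]
        o.append((proj(C[n],W)+B[n]-P[n][1]).ravel())
    return np.concatenate(o)
r=least_squares(res,[525,295,10,-.02,0],loss="soft_l1"); print(r.x.round(4)); print(r.fun.reshape(-1,2).round(1).tolist())
```

```text
{'wrist': array([0.4, 0.2]), 'scene': array([0.8, 0.9]), 'side': array([0.3, 0.4])}
[ 5.258222e+02  2.948438e+02  8.553600e+00 -2.610000e-02  2.000000e-04]
[[0.2, 0.2], [0.4, -0.1], [-0.6, -0.4], [-0.7, 0.3], [1.5, -0.7], [0.7, 0.3], [-0.5, -0.0], [-0.2, 0.3], [0.7, 0.8], [2.3, -0.2], [0.4, 0.2], [0.4, 0.3], [-0.8, 0.2], [-0.7, 0.6]]
```

Three-camera fit: eye about 0.1 mm from the stud axis, foot at deck height, pitch about 0. The arm is clear, so I'm handing in.

Run:
```python
from h import *
print(get_obs()["time"],get_obs()["contact_force"]); print(close_job())
```

```text
19.5 [-0.08194171 -0.77991128  0.40219716]
the job is handed in; nothing more can be done
None
```

The angle plate is docked and let go: it lies flat on the front deck, eye around the stud, heel at the step. I handed the job in at 19.5 s; it reports no verdict.

**What I did:** I straddled the upright with half-open fingers and pushed the plate forward. The nose climbed the head, and the eye dropped over it about 13 mm past the stud axis. I then pulled the plate back to the step, lifted the arm clear and backed off.

**Last checks:**
- **Position:** A fit over all three cameras puts the eye 0.1 mm from the stud axis. The wrist camera alone gave -0.6 mm. Both are within limits.
- **Height and tilt:** The fit gives the origin at z of about 8.6 mm and a pitch of about 0 rad. The deck is at 10 mm, so the height reads about 1.5 mm low, roughly the calibration error.
- **Dropper bottle:** It reads where it was at the start, to within a few millimetres.
- **Robot:** It is clear of everything, and the wrist force is about zero.

**What went wrong or disagreed:**
- **First push missed:** The fingers passed over the upright without touching it. In the pictures the fingertips sat about 20 mm higher than the stated tool geometry, so I lowered the tool to suit.
- **Pull ended in a slip:** Once the plate had stopped at the step, the front finger slid over the top of the upright. The plate stayed in place.

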